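# Put the hand tools back into their foam tray

## Task

The four hand tools on the bench (red-handled pliers, black spring clamp, yellow screwdriver and spanner) belong in the red tool-chest tray. Lay each one flat in the foam pocket cut to its own outline, handle at the pocket's wide end (the spanner may lie either way round), so that all four are fully down on the blue pocket floors, released and at rest.

Things in the scene. Friction and masses are not known exactly. Their poses are not given: they have to be found in the camera images.
- pliers_mid (a point): Combination pliers with red handles, lying flat: 158 mm long, 43 mm over the handles, 16 mm thick, 0.22 kg. Point: on the long axis, half-way up (8 mm above its underside), 20 mm from mid-length towards the handles, 10 mm beyond the balance point; here 40 mm wide (30 mm at 26 mm nearer the jaws, 43 mm from 10 mm nearer the handles). y axis along the tool towards the handle ends, z up.
- clamp_mid (a point): Black spring clamp with an orange jaw tip, lying on its side, closed and rigid: 135 mm long, 44 mm over the handle ends, 22 mm thick, 0.11 kg. Point: on the long axis at mid-length (the balance point), half-way up (11 mm above its underside); here it is 32 mm wide, widening slowly towards the handles. y axis along the tool towards the handle ends (away from the jaw tips), x across, z up.
- screwdriver_mid (a point): Screwdriver with a yellow handle, lying down: 187 mm long, handle 27 mm thick, 0.07 kg. Point: on its axis (about 12 mm above what it lies on), 20 mm from mid-length towards the handle end, 6 mm short of the balance point; here it is 25 mm thick. y axis along the tool towards the handle end. It is round and may have rolled about y, so its x and z axes mean nothing; resting, its blade droops by a few degrees.
- spanner_mid (a point): Combination spanner, plain grey steel, lying flat: 149 mm long, 9 mm thick, heads 26 mm wide, shank 12 mm wide and 5 mm thick (2 to 7 mm above its underside), 0.08 kg. Point: on the shank at mid-length (4 mm from the balance point), half-way up (4.5 mm above its underside). y axis along the tool towards the ring end, x across, z up.
- screwdriver_tip (a point): Tip of the screwdriver's blade, on its axis, 113.5 mm from its reported point, away from the handle.
- tray: Low red sheet-steel tray, 348 x 234 mm, fixed to the bench, with four dark foam inserts side by side along its x. Foam top 25 mm above the bench; pocket floors 9 mm, blue in the tool's outline, with 7 mm to spare beside and 8 mm beyond the tool. A finger trough, 62 mm wide, down to 9 mm, crosses all inserts along the tray's x through its origin and the pocket points. y axis as the pockets'.
- pocket_pliers (a point): Pocket for the pliers in one of the tray's four foam inserts (84 mm wide, 222 mm long), whose order varies. Point: on the blue floor in the finger trough, where the tool's reported point belongs. Runs 107 mm to its narrow jaw end, 67 mm to its 58 mm wide handle end. y axis along the pocket towards its handle (ring) end, z up.
- pocket_clamp (a point): Pocket for the spring clamp in one of the tray's four foam inserts (84 mm wide, 222 mm long), whose order varies. Point: on the blue floor in the finger trough, where the tool's reported point belongs. Runs 79 mm to its narrow jaw end, 73 mm to its 58 mm wide handle end. y axis along the pocket towards its handle (ring) end, z up.
- pocket_screwdriver (a point): Pocket for the screwdriver in one of the tray's four foam inserts (84 mm wide, 222 mm long), whose order varies. Point: on the blue floor in the finger trough, where the tool's reported point belongs. Slim: runs 122 mm to its narrow blade end, 82 mm to its 41 mm wide handle end. y axis along the pocket towards its handle (ring) end, z up.
- pocket_spanner (a point): Pocket for the spanner in one of the tray's four foam inserts (84 mm wide, 222 mm long), whose order varies. Point: on the blue floor in the finger trough, where the tool's reported point belongs. Runs 83 mm to either end, with a 40 mm wide bay for a head at each: either way round will do. y axis along the pocket towards its handle (ring) end, z up.

How it is judged:
By the outcome, as a careful person would: the job done as asked, in the order asked, and still so for the second after the job is handed in, with the robot touching nothing.
It also fails if it takes over 125 s, if anything falls off the work surface, if the arm or the gripper's body presses on something with over 40 N, if the wrist force passes 120 N, or if a joint passes its speed limit or range.

## Robot

A 6-joint arm with a two-finger parallel gripper is mounted at the origin on a cart in front of the work surface, level with it; the furniture and walls round the work are solid. World frame = base frame: x ahead of the robot, y to its left, z up, the work surface at z = 0. Lengths are in m, angles in degrees, forces in N, time in s.
With the tool pointing down it reaches from about 0.3 to 0.75 m from the base axis. Payload 8.5 kg.
Tool frame: the origin (TCP) lies between the finger pads; the fingertips stand env.finger_overhang ahead of it and the grasp point (between the pads) lies 2 mm behind it (env.finger_overhang is the distance from the TCP to the fingertips, in m); z points along the fingers, y is the line along which they close (so a half turn about z gives the same grasp; the last joint's range is limited). The gripper opens to 85 mm and grips with 20 to 120 N. Pads are 22 mm wide; open, the fingers measure 114 mm over their backs; the gripper's body (76 mm by 85 mm) begins 54 mm behind the grasp point. The pads swing forward as they close: fully open they stand 13 mm farther back than shut.
Start: joints at [-84.815, 21.807, 74.336, -0, 83.858, -12.336], TCP at [0.166, -0.524, 0.248] pointing down, gripper open.
Joint ranges: [-178.18, 178.18], [-50.72, 133.34], [12.68, 142.11], [-81.47, 261.47], [9.98, 163.14], [-165.26, 165.26]. Speed limits (degrees/s): [136.94, 136.94, 180, 180, 180, 180].

## Interface

Orientations are given as a 3x3 rotation matrix whose columns are the frame's x, y, z axes.
In Python, from rig import env gives the robot as it stands. The module is installed in compiled form; this text tells all that it offers.
- The arm moves only by the tool jog_arm, never from a script. Its arguments are lists of equal length, an entry for each row: "hand": the finger opening in m, from 0 to 0.0854; "travel": the shift along the world's x, y, z in m, a list of three; "yaw": the turn about the world's z in rad. A call has exactly 5 rows; each row shifts and turns the commanded pose from where the row before left it; what a row does not reach is not made up. A row lasts 1/8 s, in which the tool goes at most 62.5 mm and 10.7 degrees, less where a joint would pass 70% of its speed; a pose out of reach is approached as far as the arm can. A call is refused whole if a number of a shift passes 0.0625 or a number of a turn 0.188, either way. A call with a gripper value outside its range is refused whole. The fingers move at their own pace and stop on an object; "grip_force" is the grip in N (left out, the last holds). Time passes only in rows, so rows that do not move let the fingers close, or fill a call up. It gives the time, the measured TCP pose, the force, the opening and the grip force at its end, in the units of the state.
- env.observe(): the state, without advancing time (a new reading comes with each control period).
- env.get_image(name): name is "scene" or "top" or "wrist"; returns the picture (420x560x3 uint8, red, green, blue); there is no depth.
- env.calibration(name): a dict with "fx", "fy", "cx", "cy" (pixels), "position" and "rotation" of the camera in the world; the wrist camera has in their place "hand_eye" (4x4, takes a point from camera to tool coordinates, whose origin is the TCP and whose axes are the flange's). Camera axes: x right, y down, z forward; pixel columns grow to the right and rows downward; lengths in m; the calibration is good to about 2 mm. A picture is of the moment at which its call begins: read the wrist's pose just before it. calibration takes no time and is no camera call.
- env.close_job(): hands the job in; it is judged then, once.
The state is a dict: "time_s": time; "q": joint angles; "qvel": joint speeds; "joint_efforts": joint torques, N m; "position": TCP position; "tool_rot": TCP orientation; "ft_force": force on the tool from outside, world axes, zero at the start; "wrist_torque": the same for the moment, N m; "grip_width": finger opening in m; "gripper_force": force on a finger pad.
Only numpy, scipy, OpenCV 4.12 (cv2) and the standard library are available. Lean on these libraries where they do the work, as an engineer would, in place of code of your own. Each camera call takes 0.05 s, during which the arm holds its last target. There are 200 camera calls.

## Working session

There is one attempt and no reset: what is moved stays moved. The work goes in short steps, Python scripts to look and compute and a tool call to move; the robot and the scene stay as the last step left them, time stands still between calls to the robot, and variables do not carry over. Pictures are saved under pics/ and viewed, at most 14 in all, crops included, and the job is handed in when it is done.

Besides the shell and the picture viewer there is one more tool, called after "Call:" by a JSON object that holds its "method" and its "body", one argument or row to a line. jog_arm: Moves the arm, as the interface text tells. Its arguments: {"type":"object","properties":{"hand":{"type":"array"},"travel":{"type":"array"},"yaw":{"type":"array"},"grip_force":{"type":"number"}},"required":["hand","travel","yaw"]}

```bash
mkdir -p pics; python3 - <<'E'
from rig import env
import cv2
for n in("scene","top"):
    im=env.get_image(n); cv2.imwrite(f"pics/{n}0.png",cv2.resize(im[:,:,::-1],(800,600),interpolation=cv2.INTER_CUBIC))
    c=env.calibration(n); print(n,{k:(v.round(3).tolist() if hasattr(v,'round') and not isinstance(v,float) else v) for k,v in c.items()})
print(env.calibration("wrist")); print(env.finger_overhang, env.observe())
E
```

```text
scene {'fx': 484.1866705063984, 'fy': 484.1866705063984, 'cx': 278.48022362698424, 'cy': 213.4206473475088, 'position': [0.81, 1.072, 0.49], 'rotation': [[-0.959, 0.113, -0.259], [0.283, 0.395, -0.874], [0.003, -0.912, -0.411]]}
top {'fx': 512.3592744357761, 'fy': 512.3592744357761, 'cx': 279.321268973133, 'cy': 209.63534021041227, 'position': [0.309, 0.116, 1.173], 'rotation': [[-0.04, -0.979, 0.198], [-0.999, 0.039, -0.01], [0.002, -0.199, -0.98]]}
{'fx': 310.20628897899326, 'fy': 310.20628897899326, 'cx': 280.2016715165292, 'cy': 205.21512920046817, 'hand_eye': array([[-7.59664782e-04, -9.58345241e-01, -2.85611314e-01,
         7.28335909e-02],
       [ 9.99999711e-01, -7.21018086e-04, -2.40467755e-04,
         5.30495716e-04],
       [ 2.45202058e-05, -2.85611415e-01,  9.58345511e-01,
        -1.26224376e-01],
       [ 0.00000000e+00,  0.00000000e+00,  0.00000000e+00,
         1.00000000e+00]])}
0.017 {'time_s': 0.1, 'q': array([-8.48140442e+01,  2.18383766e+01,  7.43804923e+01,  2.84883248e-04,
        8.38597599e+01, -1.23374348e+01]), 'qvel': array([-0.02824988, -0.08309038, -0.08665339, -0.09783388,  0.08289868,
        0.13032442]), 'joint_efforts': array([ 4.81754862e-03, -4.49217439e+01, -2.31660032e+01, -9.48125580e-05,
        3.63297768e-03,  6.48397762e-07]), 'position': array([ 0.16556276, -0.52422451,  0.24776135]), 'tool_rot': array([[ 9.53594289e-01,  3.01094533e-01, -1.19119559e-04],
       [ 3.01094409e-01, -9.53593356e-01,  1.36716088e-03],
       [ 2.98053047e-04, -1.33958304e-03, -9.99999058e-01]]), 'ft_force': array([-0.06468758,  0.1524095 , -0.46948003]), 'wrist_torque': array([-0.00106276,  0.02284348, -0.01254887]), 'gripper_force': 0.0, 'grip_width': 0.08553987691021404}
```

View pics/scene0.png

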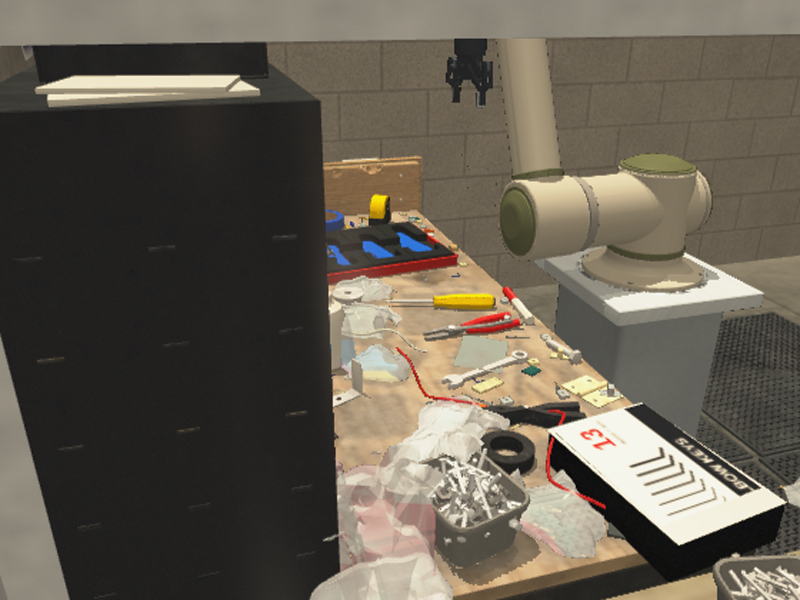

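View pics/top0.png

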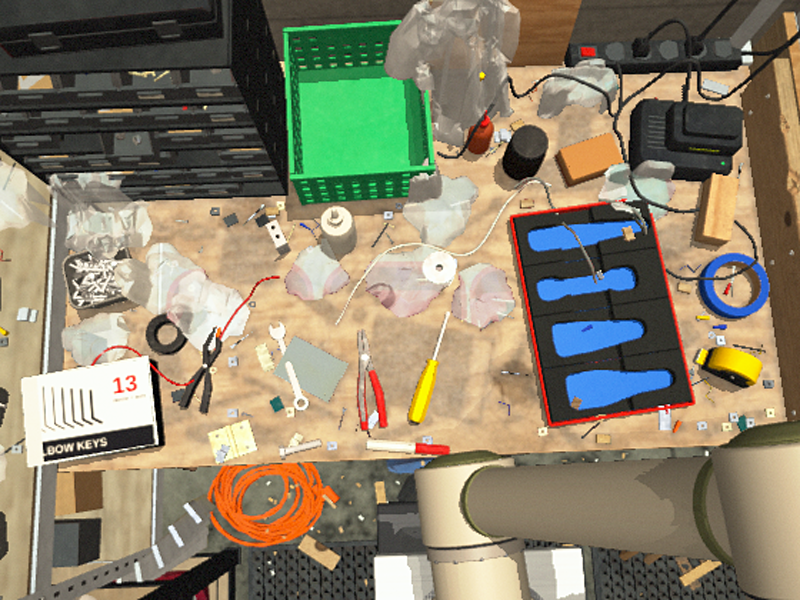

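The top view shows the clamp near (205,370), spanner (290,365), pliers (370,380) and screwdriver (430,370). The tray is at about (600,315), with the robot's shoulder close by. I'll enlarge both regions.

```bash
python3 - <<'E'
from rig import env
import cv2
im=env.get_image("top")[:,:,::-1]
cv2.imwrite("pics/topraw.png",im)
cv2.imwrite("pics/tools1.png",cv2.resize(im[205:325,115:325],None,fx=3.8,fy=3.8,interpolation=cv2.INTER_CUBIC))
cv2.imwrite("pics/tray1.png",cv2.resize(im[135:305,345:495],None,fx=3.5,fy=3.5,interpolation=cv2.INTER_CUBIC))
E
```

```text
(no output)
```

View pics/tools1.png

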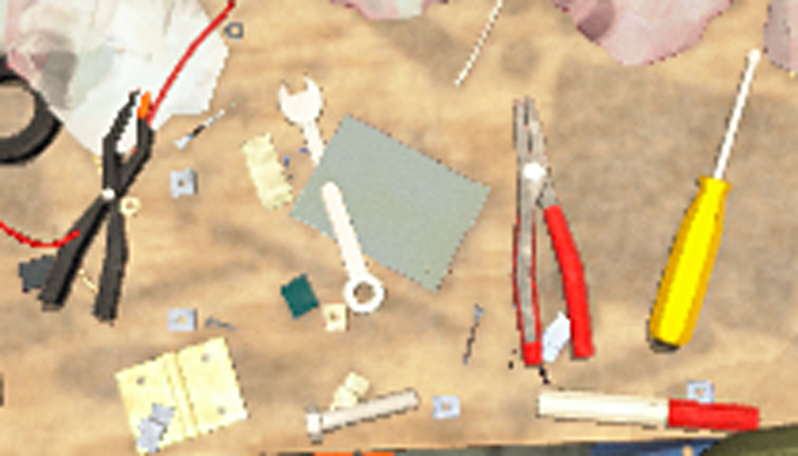

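View pics/tray1.png

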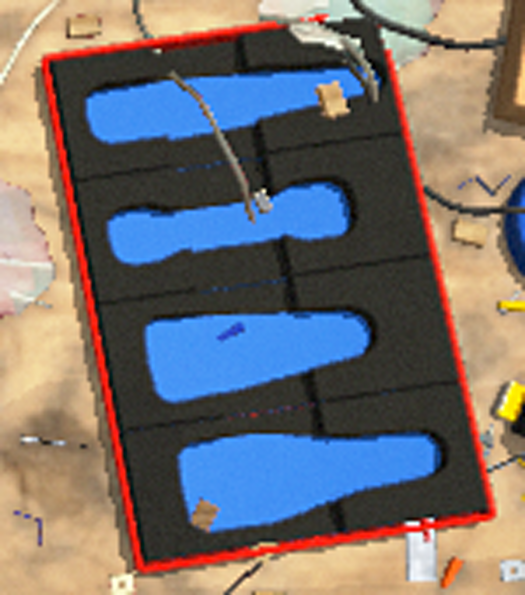

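The four tools and all four pockets are clear. From far to near the pockets are screwdriver, spanner, clamp and pliers, with the handle ends to the left (+y). Next I'll project these points to world positions.

```bash
cat > h.py <<'E'
from rig import env
import numpy as np, cv2
def cam(n, st=None):
    c=env.calibration(n)
    if n=="wrist":
        st=st or env.observe(); H=np.array(c["hand_eye"]); R=np.array(st["tool_rot"])
        return c,R@H[:3,:3],R@H[:3,3]+np.array(st["position"])
    return c,np.array(c["rotation"]),np.array(c["position"])
def toW(uv,z,C):
    c,R,p=C; uv=np.atleast_2d(uv)
    d=np.c_[(uv[:,0]-c["cx"])/c["fx"],(uv[:,1]-c["cy"])/c["fy"],np.ones(len(uv))]@R.T
    return p+d*((np.asarray(z)-p[2])/d[:,2])[:,None]
def toP(X,C):
    c,R,p=C; q=(np.atleast_2d(X)-p)@R
    return np.c_[c["fx"]*q[:,0]/q[:,2]+c["cx"],c["fy"]*q[:,1]/q[:,2]+c["cy"]]
def raw(uv,f,o): return (np.array(uv,float)+.5)/f-.5+np.array(o)
E
python3 - <<'E'
from h import *
from scipy.optimize import least_squares
C=cam("top")
T=lambda p:raw(p,3.8,(115,205)); Y=lambda p:raw(p,3.5,(345,135))
def tool(n,jaw,hand,z,L,off):
    a,b=toW(T([jaw,hand]),[z,z],C)[:,:2]; d=b-a; l=np.linalg.norm(d); d/=l; m=(a+b)/2
    print(n,"len",l.round(4),"exp",L,"point",(m+d*off).round(4),"yaxis deg",np.degrees(np.arctan2(d[1],d[0])).round(1))
tool("pliers",(525,98),(558,359),.008,.158,.02)
tool("clamp",(141,96),(80,310),.011,.135,0)
tool("screw",(756,52),(664,344),.012,.187,.02)
tool("spanner",(298,85),(368,309),.0045,.149,0)
uv=Y([(44,58),(384,18),(495,515),(140,570)])
for z in(.025,.03):
    W=toW(uv,[z]*4,C)[:,:2]; print(z,[np.linalg.norm(W[i]-W[i-3]).round(4) for i in range(4)],W.round(3).tolist())
loc=np.array([[.174,.117],[.174,-.117],[-.174,-.117],[-.174,.117]])
# corners order: far-left, far-right, near-right, near-left ; tray y ~ +Y(left), x ~ +X
def P(p,l): c,s=np.cos(p[2]),np.sin(p[2]); return p[:2]+l@np.array([[c,s],[-s,c]])
z=.027
r=least_squares(lambda p:(toP(np.c_[P(p,loc),[z]*4],C)-uv).ravel(),[.4,-.3,.1])
print(r.x,np.degrees(r.x[2]),r.fun.round(2))
for n,x in zip("pliers clamp spanner screw".split(),(-.126,-.042,.042,.126)): print(n,P(r.x,np.array([[x,0]])).round(4))
E
```

```text
pliers len 0.1572 exp 0.158 point [0.4007 0.1573] yaxis deg -174.6
clamp len 0.1314 exp 0.135 point [0.4455 0.4155] yaxis deg 164.6
screw len 0.1837 exp 0.187 point [0.4159 0.0642] yaxis deg 159.8
spanner len 0.1426 exp 0.149 point [0.4446 0.2841] yaxis deg -163.4
0.025 [np.float64(0.2313), np.float64(0.335), np.float64(0.2298), np.float64(0.3415)] [[0.674, -0.084], [0.693, -0.315], [0.36, -0.349], [0.335, -0.121]]
0.03 [np.float64(0.2303), np.float64(0.3335), np.float64(0.2288), np.float64(0.34)] [[0.672, -0.083], [0.691, -0.313], [0.36, -0.347], [0.334, -0.12]]
[ 0.51569432 -0.2166486   0.10263378] 5.880482512404617 [-0.63 -1.37  0.23 -3.4   1.34  2.34 -0.95  1.83]
pliers [[ 0.3904 -0.2296]]
clamp [[ 0.4739 -0.221 ]]
spanner [[ 0.5575 -0.2123]]
screw [[ 0.641  -0.2037]]
```

```bash
python3 - <<'E'
from h import *
im=cv2.imread("pics/topraw.png"); hsv=cv2.cvtColor(im,cv2.COLOR_BGR2HSV)
m=(((hsv[...,0]<6)|(hsv[...,0]>174))&(hsv[...,1]>170)&(hsv[...,2]>90)).astype(np.uint8)
m[:, :345]=0; m[:,495:]=0; m[:135]=0; m[305:]=0
n,l,s,_=cv2.connectedComponentsWithStats(m,connectivity=8)
k=np.isin(l,[i for i in range(1,n) if s[i,4]>8]); ys,xs=np.nonzero(k)
pts=np.c_[xs,ys].astype(np.float32)
for a,b in((-1,-1),(1,-1),(1,1),(-1,1)): print(pts[np.argmax(a*xs*1.+b*ys)])
print(cv2.minAreaRect(pts))
b=((abs(hsv[...,0].astype(int)-107)<12)&(hsv[...,1]>130)&(hsv[...,2]>150)).astype(np.uint8)
n,l,s,c=cv2.connectedComponentsWithStats(b)
C=cam("top")
for i in range(1,n):
    if s[i,4]>150:
        cs=max(cv2.findContours((l==i).astype(np.uint8),0,2)[0],key=cv2.contourArea)[:,0]
        W=toW(cs,[.009]*len(cs),C)[:,:2].astype(np.float32); print(s[i],cv2.minAreaRect(W))
E
```

```text
[357. 151.]
[455. 149.]
[486. 281.]
[384. 297.]
((421.0735778808594, 216.8924560546875), (154.3723602294922, 104.36874389648438), 79.3803482055664)
[398 155  51  17 468] ((0.6449318528175354, -0.24146084487438202), (0.03656673803925514, 0.11739441752433777), 2.3104281425476074)
[370 158  36  18 473] ((0.6374866962432861, -0.15398229658603668), (0.04031605273485184, 0.08044374734163284), 7.016054153442383)
[493 177  35  17 210] ((0.5859025716781616, -0.4357457160949707), (0.0274781733751297, 0.08623799681663513), 14.826990127563477)
[493 184  46  37 442] ((0.5348717570304871, -0.45136579871177673), (0.07404294610023499, 0.10423220694065094), 15.659719467163086)
[376 187  68  24 818] ((0.558449387550354, -0.1999901831150055), (0.03624282777309418, 0.15716904401779175), 6.5743727684021)
[ 386  224   64   26 1167] ((0.4724830389022827, -0.21273568272590637), (0.05407174676656723, 0.14463990926742554), 2.9713289737701416)
[ 396  259   73   28 1354] ((0.3933185935020447, -0.2382480502128601), (0.05792907252907753, 0.16549231112003326), 5.707385063171387)
```

Tray corners and blue floors agree. The pocket points sit about 11 mm off the tray's middle in +y, and the pocket y axis is at 96°. I'll start with the pliers.

Call:
{"method": "jog_arm", "body": {
  "hand": [0.085,0.085,0.085,0.085,0.085],
  "travel": [
    [0.023,0.028,0],
    [0.023,0.028,0],
    [0.023,0.028,0],
    [0.023,0.028,0],
    [0.023,0.028,0]
  ],
  "yaw": [0.183,0.183,0.183,0.183,0.183],
  "grip_force": 50
}}

```text
time_s: 0.78
position: [0.2812, -0.3834, 0.2482]
tool_rot: [[0.337, 0.941, -0.0], [0.941, -0.337, 0.0], [0.0, -0.0, -1.0]]
ft_force: [0.2, -0.1, 0.3]
grip_width: 0.0853
gripper_force: 0.0
```

Call:
{"method": "jog_arm", "body": {
  "hand": [0.085,0.085,0.085,0.085,0.085],
  "travel": [
    [0.023,0.028,0],
    [0.023,0.028,0],
    [0.023,0.028,0],
    [0.023,0.028,0],
    [0.023,0.028,0]
  ],
  "yaw": [0.183,0.183,0.183,0.183,0.183]
}}

```text
time_s: 1.4
position: [0.3961, -0.2434, 0.2482]
tool_rot: [[-0.54, 0.841, -0.0], [0.841, 0.54, 0.0], [0.0, -0.0, -1.0]]
ft_force: [-0.1, -0.4, -0.7]
grip_width: 0.0848
gripper_force: 0.0
```

Call:
{"method": "jog_arm", "body": {
  "hand": [0.085,0.085,0.085,0.085,0.085],
  "travel": [
    [0,0.04,0],
    [0,0.04,0],
    [0,0.04,0],
    [0,0.04,0],
    [0,0.04,0]
  ],
  "yaw": [0.183,0.183,0.183,0.183,0.183]
}}

```text
time_s: 2.02
position: [0.3953, -0.0432, 0.2483]
tool_rot: [[-0.996, 0.085, -0.0], [0.085, 0.996, 0.0], [0.0, 0.0, -1.0]]
ft_force: [1.3, -0.5, 0.0]
grip_width: 0.0852
gripper_force: 0.0
```

Call:
{"method": "jog_arm", "body": {
  "hand": [0.085,0.085,0.085,0.085,0.085],
  "travel": [
    [0,0.04,0],
    [0,0.04,0],
    [0,0.04,0],
    [0,0.04,0],
    [0,0.04,0]
  ],
  "yaw": [0.183,0,0,0,0]
}}

```text
time_s: 2.65
position: [0.3953, 0.1569, 0.2483]
tool_rot: [[-0.996, -0.092, -0.0], [-0.092, 0.996, -0.0], [0.0, -0.0, -1.0]]
ft_force: [1.1, -1.3, 0.1]
grip_width: 0.0848
gripper_force: 0.0
```

```bash
python3 - <<'E'
from h import *
st=env.observe(); im=env.get_image("wrist")[:,:,::-1].copy(); C=cam("wrist",st)
for x,y,a,z in((.4007,.1573,-174.6,.008),(.4446,.2841,-163.4,.0045),(.4159,.0642,159.8,.012)):
    d=np.array([np.cos(np.radians(a)),np.sin(np.radians(a))])
    for s in(-.03,0,.03): 
        p=toP([*(np.array([x,y])+s*d),z],C)[0]; print(p.round(1)); cv2.circle(im,tuple(int(v) for v in p.round()),1,(255,0,255),-1)
cv2.imwrite("pics/w1.png",cv2.resize(im,(800,600),interpolation=cv2.INTER_CUBIC))
E
```

```text
[280.7 204.1]
[280.6 180.2]
[280.5 155.2]
[379.7 243.9]
[377.2 222.5]
[374.5 200.1]
[193.1 207.9]
[202.  186.3]
[211.4 163.8]
```

View pics/w1.png

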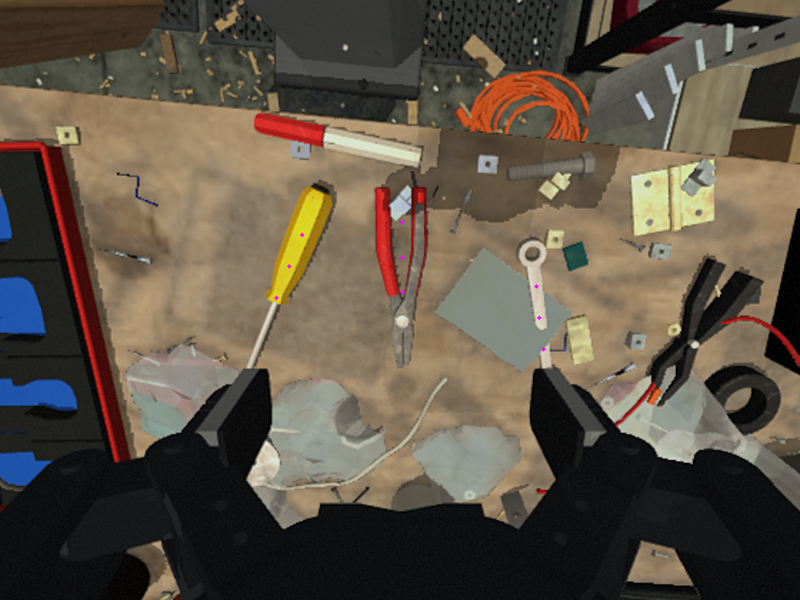

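The overlaid points fall on the tools' axes: pliers tip at (401,365), handle ends at (402,189). I'll refine the pliers.

```bash
python3 - <<'E'
from h import *
C=cam("wrist"); s=560/800
def f(n,jaw,h,z,off,L):
    a,b=toW(raw([jaw,h],1/s,(0,0)),[z,z],C)[:,:2]; d=b-a; l=np.linalg.norm(d); d/=l
    print(n,l.round(4),((a+b)/2+d*off).round(4),(b-d*(L/2-off)).round(4),np.degrees(np.arctan2(d[1],d[0])).round(1))
f("pliers",(401,366),(402,188),.008,.02,.158)
b=toW(raw([[532,240],[532,254],[543,345],[320,186],[277,298]],1/s,(0,0)),[.0045,.0045,.0045,.012,.012],C); print(b.round(4))
E
```

```text
pliers 0.1574 [0.4017 0.1615] [0.402  0.1615] -174.9
[[0.3757 0.2693 0.0045]
 [0.3876 0.2714 0.0045]
 [0.4692 0.2962 0.0045]
 [0.3476 0.0911 0.012 ]
 [0.4443 0.0584 0.012 ]]
```

Call:
{"method": "jog_arm", "body": {
  "hand": [0.085,0.085,0.075,0.07,0.07],
  "travel": [
    [0.0065,0.0035,-0.05],
    [0,0,-0.055],
    [0,0,-0.055],
    [0,0,-0.045],
    [0,0,-0.018]
  ],
  "yaw": [0,0,0,0,0]
}}

```text
time_s: 3.32
position: [0.401, 0.1588, 0.0231]
tool_rot: [[-0.996, -0.092, -0.004], [-0.092, 0.996, -0.0], [0.004, -0.0, -1.0]]
ft_force: [0.8, 0.3, 0.7]
grip_width: 0.0695
gripper_force: 0.0
```

Call:
{"method": "jog_arm", "body": {
  "hand": [0.07,0.03,0.02,0.02,0.02],
  "travel": [
    [0,0,-0.007],
    [0,0,0],
    [0,0,0],
    [0,0,0],
    [0,0,0]
  ],
  "yaw": [0,0,0,0,0]
}}

```text
time_s: 3.95
position: [0.4025, 0.1591, 0.0196]
tool_rot: [[-0.996, -0.092, 0.002], [-0.092, 0.996, 0.0], [-0.002, -0.0, -1.0]]
ft_force: [-0.7, 0.6, 5.0]
grip_width: 0.0392
gripper_force: 49.5
```

Call:
{"method": "jog_arm", "body": {
  "hand": [0.02,0.02,0.02,0.02,0.02],
  "travel": [
    [0,0,0.02],
    [0,0,0.055],
    [0,0,0.05],
    [-0.0025,-0.042,0],
    [-0.001,-0.042,0]
  ],
  "yaw": [0,0,0,-0.173,-0.173]
}}

```text
time_s: 4.58
position: [0.3983, 0.0743, 0.1446]
tool_rot: [[-0.967, 0.255, 0.003], [0.255, 0.967, -0.0], [-0.003, 0.0, -1.0]]
ft_force: [0.7, -0.3, -2.9]
grip_width: 0.0392
gripper_force: 51.6
```

Call:
{"method": "jog_arm", "body": {
  "hand": [0.02,0.02,0.02,0.02,0.02],
  "travel": [
    [-0.001,-0.042,0],
    [-0.001,-0.042,0],
    [-0.001,-0.042,0],
    [-0.001,-0.042,0],
    [-0.001,-0.042,0]
  ],
  "yaw": [-0.173,-0.173,-0.173,-0.173,-0.173]
}}

```text
time_s: 5.2
position: [0.3932, -0.1362, 0.144]
tool_rot: [[-0.431, 0.902, 0.001], [0.902, 0.431, -0.001], [-0.001, 0.001, -1.0]]
ft_force: [0.8, -0.4, -2.7]
grip_width: 0.039
gripper_force: 51.6
```

Call:
{"method": "jog_arm", "body": {
  "hand": [0.02,0.02,0.02,0.02,0.02],
  "travel": [
    [-0.001,-0.042,0],
    [-0.001,-0.042,0],
    [0,0,0],
    [0,0,0],
    [0,0,0]
  ],
  "yaw": [-0.173,-0.173,0,0,0]
}}

```text
time_s: 5.82
position: [0.3915, -0.2179, 0.1436]
tool_rot: [[-0.108, 0.994, 0.0], [0.994, 0.108, 0.0], [0.0, 0.0, -1.0]]
ft_force: [0.7, 0.1, -2.9]
grip_width: 0.0389
gripper_force: 51.6
```

```bash
cat >> h.py <<'E'
PK=dict(pliers=(.392,-.219,.107,.067,.029),clamp=(.4735,-.210,.079,.073,.029),spanner=(.558,-.201,.083,.083,.020),screw=(.641,-.192,.122,.082,.0205))
def look(name,ang=95.9):
    st=env.observe(); im=env.get_image("wrist")[:,:,::-1].copy(); C=cam("wrist",st); np.savez("last.npz",**st)
    d=np.array([np.cos(np.radians(ang)),np.sin(np.radians(ang))]); n=np.array([d[1],-d[0]])
    for x,y,j,h,w in PK.values():
        p0=np.array([x,y])
        for q in(p0,p0+d*h,p0-d*j,p0+d*.045+n*w,p0+d*.045-n*w):
            p=toP([*q,.009],C)[0]
            cv2.circle(im,tuple(int(v) for v in p.round()),1,(255,0,255),-1)
    cv2.imwrite(f"pics/{name}.png",cv2.resize(im,(800,600),interpolation=cv2.INTER_CUBIC))
E
python3 -c "
from h import *
look('w2')"
```

```text
(no output)
```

View pics/w2.png

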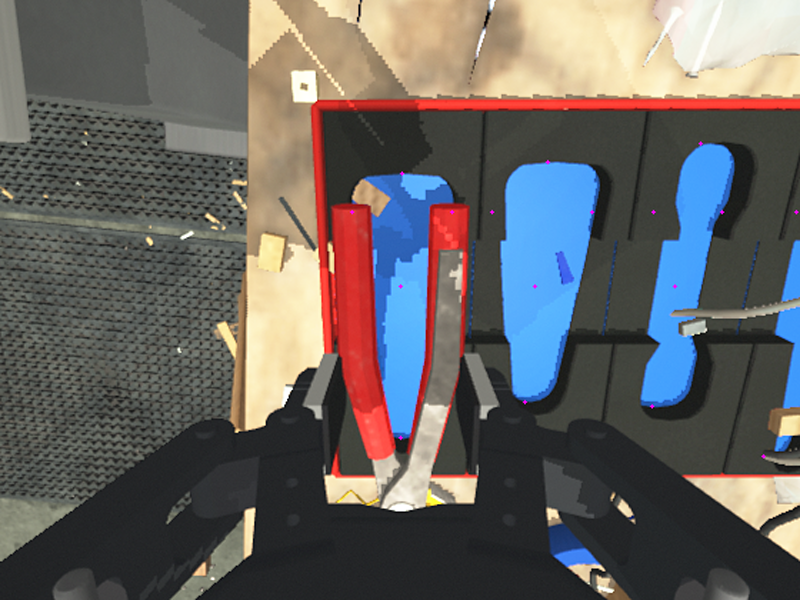

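The pliers (handle ends at (351,206) and (448,206)) hang right above their pocket, whose handle end is at (403,175). I'll check the alignment along the axis.

```bash
python3 - <<'E'
from h import *
st=dict(np.load("last.npz")); C=cam("wrist",st); p=st["position"]; R=np.array(st["tool_rot"])
def show(uv,z):
    W=toW(raw(uv,800/560,(0,0)),[z]*len(uv),C); print(((W-p)@R)[:,:2].round(4).tolist(), W[:,:2].round(4).tolist())
show([(351,206),(448,206),(332,212),(468,212),(403,507)],p[2]-.009)
show([(403,175),(352,190),(455,190),(403,437)],.009)
show([(552,165),(600,205),(535,402),(733,165),(692,370)],.009)
E
```

```text
[[0.0594, -0.0147], [0.0594, 0.0145], [0.0576, -0.0205], [0.0576, 0.0206], [-0.051, 0.001]] [[0.3705, -0.1605], [0.3995, -0.1574], [0.3649, -0.1629], [0.4057, -0.1585], [0.398, -0.2685]]
[[0.0647, 0.0017], [0.0564, -0.0276], [0.0564, 0.0315], [-0.1074, 0.0018]] [[0.3862, -0.1534], [0.358, -0.1648], [0.4168, -0.1584], [0.4049, -0.3245]]
[[0.0701, 0.0859], [0.0478, 0.1159], [-0.0807, 0.0893], [0.0701, 0.1883], [-0.0575, 0.1889]] [[0.4693, -0.1389], [0.5016, -0.1579], [0.4889, -0.2885], [0.5711, -0.128], [0.5855, -0.2547]]
```

Call:
{"method": "jog_arm", "body": {
  "hand": [0.02,0.02,0.02,0.02,0.02],
  "travel": [
    [0.002,-0.001,-0.04],
    [0,0,-0.045],
    [0,0,-0.02],
    [0,0,-0.007],
    [0,0,0]
  ],
  "yaw": [0,0,0,0,0]
}}

```text
time_s: 6.5
position: [0.3938, -0.2198, 0.0316]
tool_rot: [[-0.107, 0.994, 0.0], [0.994, 0.107, -0.0], [-0.0, 0.0, -1.0]]
ft_force: [-1.0, -0.1, -3.0]
grip_width: 0.0389
gripper_force: 51.6
```

Call:
{"method": "jog_arm", "body": {
  "hand": [0.02,0.02,0.02,0.02,0.02],
  "travel": [
    [0,0,-0.0025],
    [0,0,0],
    [0,0,0],
    [0,0,0],
    [0,0,0]
  ],
  "yaw": [0,0,0,0,0]
}}

```text
time_s: 7.12
position: [0.3936, -0.22, 0.0289]
tool_rot: [[-0.106, 0.994, 0.0], [0.994, 0.106, -0.0], [-0.0, 0.0, -1.0]]
ft_force: [-0.1, -0.6, -1.4]
grip_width: 0.0392
gripper_force: 51.4
```

Call:
{"method": "jog_arm", "body": {
  "hand": [0.045,0.055,0.06,0.06,0.06],
  "travel": [
    [0,0,0],
    [0,0,0],
    [0,0,0.01],
    [0,0,0.05],
    [0,0,0.06]
  ],
  "yaw": [0,0,0,0,0]
}}

```text
time_s: 7.75
position: [0.3932, -0.2196, 0.1505]
tool_rot: [[-0.106, 0.994, -0.001], [0.994, 0.106, 0.001], [0.001, -0.001, -1.0]]
ft_force: [0.3, -0.7, 0.0]
grip_width: 0.0599
gripper_force: 0.0
```

Call:
{"method": "jog_arm", "body": {
  "hand": [0.06,0.06,0.06,0.06,0.06],
  "travel": [
    [0,0,0.05],
    [0,0.03,0.05],
    [0,0,0],
    [0,0,0],
    [0,0,0]
  ],
  "yaw": [0,0,0,0,0]
}}

```text
time_s: 8.38
position: [0.3932, -0.1901, 0.2477]
tool_rot: [[-0.105, 0.994, -0.002], [0.994, 0.105, 0.002], [0.002, -0.002, -1.0]]
ft_force: [0.1, -0.5, -0.4]
grip_width: 0.06
gripper_force: 0.0
```

```bash
sed -i 's/^PK=.*/PK=dict(pliers=(.3935,-.219,.107,.067,.029),clamp=(.477,-.210,.079,.073,.029),spanner=(.5605,-.2015,.083,.083,.020),screw=(.644,-.193,.122,.082,.0205))/' h.py; python3 -c "
from h import *
look('w3')"
```

```text
(no output)
```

View pics/w3.png

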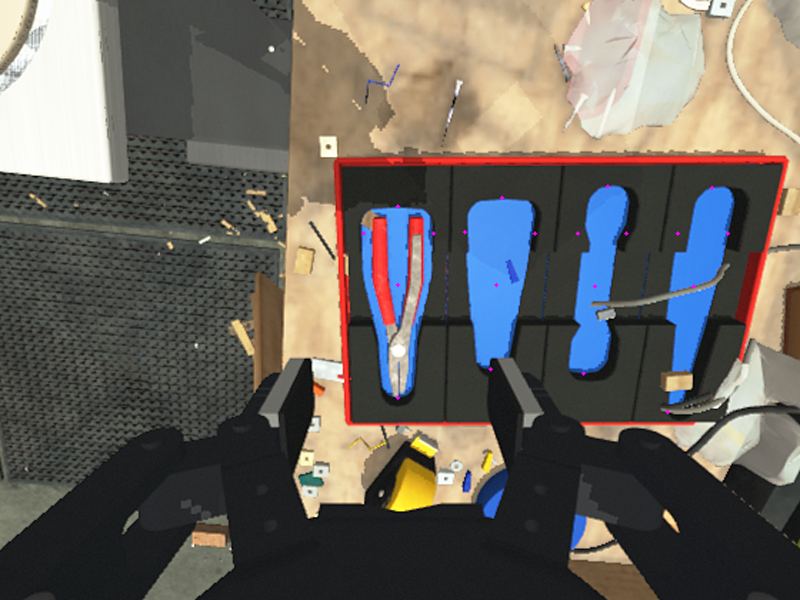

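Pliers are lying fully in their pocket, and the overlay fits all four pockets. Next the screwdriver.

Call:
{"method": "jog_arm", "body": {
  "hand": [0.06,0.06,0.06,0.06,0.06],
  "travel": [
    [0.0034,0.0366,0],
    [0.0034,0.0366,0],
    [0.0034,0.0366,0],
    [0.0034,0.0366,0],
    [0.0034,0.0366,0]
  ],
  "yaw": [0.1606,0.1606,0.1606,0.1606,0.1606]
}}

```text
time_s: 9.05
position: [0.4105, -0.0061, 0.2481]
tool_rot: [[-0.792, 0.611, -0.002], [0.611, 0.792, 0.001], [0.002, -0.001, -1.0]]
ft_force: [-0.1, -0.7, -0.3]
grip_width: 0.0599
gripper_force: 0.0
```

Call:
{"method": "jog_arm", "body": {
  "hand": [0.06,0.06,0.06,0.06,0.06],
  "travel": [
    [0.0034,0.0366,0],
    [0.0034,0.0366,0],
    [0,0,-0.05],
    [0,0,-0.05],
    [0,0,-0.05]
  ],
  "yaw": [0.1606,0.1606,0,0,0]
}}

```text
time_s: 9.68
position: [0.4171, 0.0661, 0.0969]
tool_rot: [[-0.943, 0.334, -0.001], [0.334, 0.943, 0.0], [0.001, -0.0, -1.0]]
ft_force: [1.0, 0.8, 0.2]
grip_width: 0.0599
gripper_force: 0.0
```

Call:
{"method": "jog_arm", "body": {
  "hand": [0.06,0.06,0.06,0.06,0.06],
  "travel": [
    [0,0,-0.04],
    [0,0,-0.025],
    [0,0,-0.01],
    [0,0,0],
    [0,0,0]
  ],
  "yaw": [0,0,0,0,0]
}}

```text
time_s: 10.3
position: [0.4178, 0.0661, 0.0245]
tool_rot: [[-0.943, 0.334, 0.001], [0.334, 0.943, -0.0], [-0.001, 0.0, -1.0]]
ft_force: [0.3, -0.4, 0.8]
grip_width: 0.0595
gripper_force: 0.0
```

Call:
{"method": "jog_arm", "body": {
  "hand": [0.035,0.02,0.015,0.01,0.01],
  "travel": [
    [0,0,0],
    [0,0,0],
    [0,0,0],
    [0,0,0],
    [0,0,0]
  ],
  "yaw": [0,0,0,0,0],
  "grip_force": 40
}}

```text
time_s: 10.92
position: [0.4176, 0.0662, 0.0245]
tool_rot: [[-0.943, 0.334, 0.001], [0.334, 0.943, -0.0], [-0.001, 0.0, -1.0]]
ft_force: [-1.7, -0.7, 8.2]
grip_width: 0.0222
gripper_force: 38.8
```

Call:
{"method": "jog_arm", "body": {
  "hand": [0.04,0.045,0.045,0.02,0.01],
  "travel": [
    [0,0,0],
    [0,0,-0.005],
    [0,0,0],
    [0,0,0],
    [0,0,0]
  ],
  "yaw": [0,0,0,0,0]
}}

```text
time_s: 11.55
position: [0.4174, 0.0663, 0.019]
tool_rot: [[-0.943, 0.334, 0.0], [0.334, 0.943, 0.0], [-0.0, 0.0, -1.0]]
ft_force: [-0.9, 0.6, 2.8]
grip_width: 0.0222
gripper_force: 39.0
```

Call:
{"method": "jog_arm", "body": {
  "hand": [0.01,0.01,0.01,0.01,0.01],
  "travel": [
    [0,0,0],
    [0,0,0],
    [0,0,0.01],
    [0,0,0.05],
    [0,0,0.06]
  ],
  "yaw": [0,0,0,0,0]
}}

```text
time_s: 12.18
position: [0.4168, 0.0662, 0.1402]
tool_rot: [[-0.943, 0.334, -0.002], [0.334, 0.943, 0.0], [0.002, -0.001, -1.0]]
ft_force: [0.4, -0.7, -0.6]
grip_width: 0.0227
gripper_force: 39.6
```

```bash
python3 -c "
from h import *
look('w4')"
```

```text
(no output)
```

View pics/w4.png

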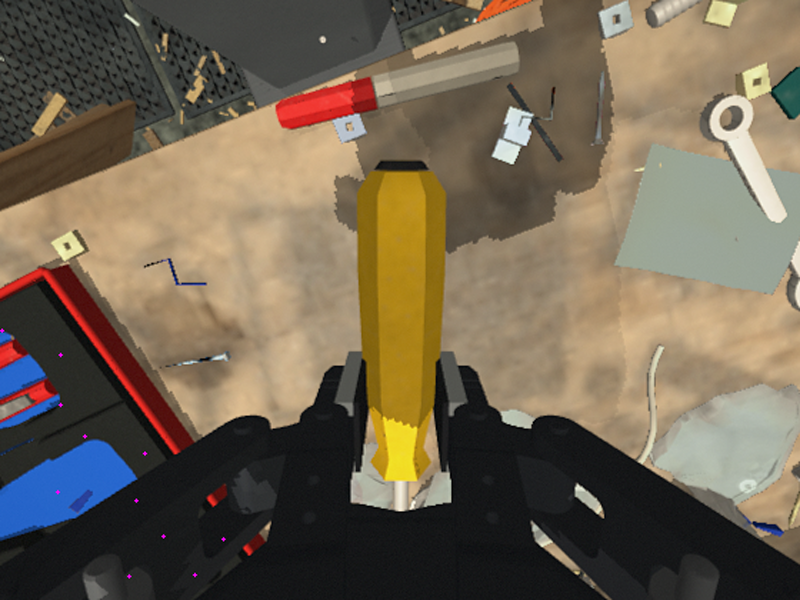

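The screwdriver is held centred and in line, with its handle end at (401,163).

```bash
python3 - <<'E'
from h import *
st=dict(np.load("last.npz")); C=cam("wrist",st); p=st["position"]; R=np.array(st["tool_rot"])
for z in(.133,.130):
    W=toW(raw([(401,163),(400,482)],800/560,(0,0)),[z]*2,C); print(((W-p)@R).round(4).tolist())
print(np.degrees(np.arctan2(R[1,0],R[0,0])),p)
E
```

```text
[[0.0719, -0.0002, 0.0074], [-0.0383, -0.0006, 0.0072]]
[[0.0719, -0.0002, 0.0104], [-0.0408, -0.0006, 0.0102]]
160.47667966112934 [0.41677397 0.06624107 0.14024914]
```

Call:
{"method": "jog_arm", "body": {
  "hand": [0.01,0.01,0.01,0.01,0.01],
  "travel": [
    [0.0324,-0.0368,0.02],
    [0.0324,-0.0368,0],
    [0.0324,-0.0368,0],
    [0.0324,-0.0368,0],
    [0.0324,-0.0368,0]
  ],
  "yaw": [-0.161,-0.161,-0.161,-0.161,-0.161]
}}

```text
time_s: 12.85
position: [0.5801, -0.119, 0.1592]
tool_rot: [[-0.407, 0.913, -0.0], [0.913, 0.407, 0.0], [0.0, -0.0, -1.0]]
ft_force: [-0.1, -0.7, -0.3]
grip_width: 0.0222
gripper_force: 39.6
```

Call:
{"method": "jog_arm", "body": {
  "hand": [0.01,0.01,0.01,0.01,0.01],
  "travel": [
    [0.0324,-0.0368,0],
    [0.0324,-0.0368,0],
    [0,0,0],
    [0,0,0],
    [0,0,0]
  ],
  "yaw": [-0.161,-0.161,0,0,0]
}}

```text
time_s: 13.48
position: [0.6437, -0.1904, 0.1593]
tool_rot: [[-0.104, 0.995, -0.0], [0.995, 0.104, 0.0], [0.0, -0.0, -1.0]]
ft_force: [-0.7, 0.5, -0.8]
grip_width: 0.0221
gripper_force: 39.7
```

```bash
python3 -c "
from h import *
look('w5')"
```

```text
(no output)
```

View pics/w5.png

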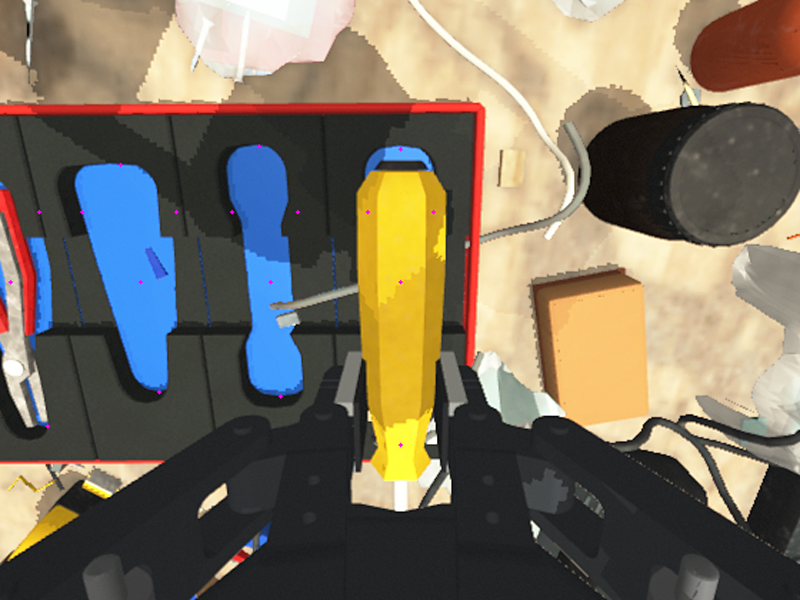

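Screwdriver is centred over its pocket (blue rim spans x 365–435 around 400). Lowering it.

Call:
{"method": "jog_arm", "body": {
  "hand": [0.01,0.01,0.01,0.01,0.01],
  "travel": [
    [0,-0.001,-0.04],
    [0,0,-0.045],
    [0,0,-0.025],
    [0,0,-0.012],
    [0,0,-0.004]
  ],
  "yaw": [0,0,0,0,0]
}}

```text
time_s: 14.15
position: [0.6443, -0.1921, 0.0331]
tool_rot: [[-0.104, 0.995, 0.0], [0.995, 0.104, -0.0], [-0.0, 0.0, -1.0]]
ft_force: [-0.4, -0.5, -0.7]
grip_width: 0.0225
gripper_force: 39.7
```

Call:
{"method": "jog_arm", "body": {
  "hand": [0.01,0.01,0.01,0.01,0.01],
  "travel": [
    [0,0,-0.003],
    [0,0,0],
    [0,0,0],
    [0,0,0],
    [0,0,0]
  ],
  "yaw": [0,0,0,0,0]
}}

```text
time_s: 14.78
position: [0.6442, -0.1924, 0.03]
tool_rot: [[-0.103, 0.995, 0.0], [0.995, 0.103, -0.0], [-0.0, 0.0, -1.0]]
ft_force: [0.5, -0.2, -1.1]
grip_width: 0.0226
gripper_force: 39.7
```

Call:
{"method": "jog_arm", "body": {
  "hand": [0.01,0.01,0.035,0.045,0.045],
  "travel": [
    [0,0,-0.0015],
    [0,0,0],
    [0,0,0],
    [0,0,0.02],
    [0,0,0.05]
  ],
  "yaw": [0,0,0,0,0]
}}

```text
time_s: 15.4
position: [0.6432, -0.1919, 0.0969]
tool_rot: [[-0.103, 0.995, -0.005], [0.995, 0.103, 0.002], [0.003, -0.004, -1.0]]
ft_force: [0.6, -0.6, 0.3]
grip_width: 0.045
gripper_force: 0.0
```

Call:
{"method": "jog_arm", "body": {
  "hand": [0.045,0.045,0.06,0.06,0.06],
  "travel": [
    [0,0,0.06],
    [0,0.03,0.05],
    [-0.02,0.045,0],
    [-0.02,0.045,0],
    [-0.02,0.045,0]
  ],
  "yaw": [0,0,0.176,0.176,0.176]
}}

```text
time_s: 16.02
position: [0.5834, -0.026, 0.2086]
tool_rot: [[-0.595, 0.804, 0.001], [0.804, 0.595, -0.0], [-0.0, 0.0, -1.0]]
ft_force: [1.0, 0.6, 0.0]
grip_width: 0.0602
gripper_force: 0.0
```

Call:
{"method": "jog_arm", "body": {
  "hand": [0.06,0.06,0.06,0.06,0.06],
  "travel": [
    [-0.02,0.045,0],
    [-0.02,0.045,0],
    [-0.02,0.045,0],
    [-0.02,0.045,0],
    [-0.02,0.045,0]
  ],
  "yaw": [0.176,0.176,0.176,0.176,0.176]
}}

```text
time_s: 16.65
position: [0.4834, 0.199, 0.2087]
tool_rot: [[-0.999, 0.054, 0.001], [0.054, 0.999, 0.0], [-0.001, 0.0, -1.0]]
ft_force: [0.6, -0.5, -0.7]
grip_width: 0.0604
gripper_force: 0.0
```

Call:
{"method": "jog_arm", "body": {
  "hand": [0.085,0.085,0.085,0.085,0.085],
  "travel": [
    [-0.02,0.045,0],
    [-0.018,0.045,0],
    [0,0,-0.04],
    [0,0,0],
    [0,0,0]
  ],
  "yaw": [0.176,0.176,0,0,0]
}}

```text
time_s: 17.27
position: [0.4469, 0.2874, 0.1695]
tool_rot: [[-0.958, -0.287, 0.001], [-0.287, 0.958, 0.0], [-0.002, 0.0, -1.0]]
ft_force: [0.9, -0.5, 0.3]
grip_width: 0.0848
gripper_force: 0.0
```

```bash
python3 -c "
from h import *
look('w6')
im=env.get_image('top')[:,:,::-1]; cv2.imwrite('pics/tray2.png',cv2.resize(im[135:305,345:495],None,fx=3.5,fy=3.5,interpolation=cv2.INTER_CUBIC))"
```

```text
(no output)
```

View pics/w6.png

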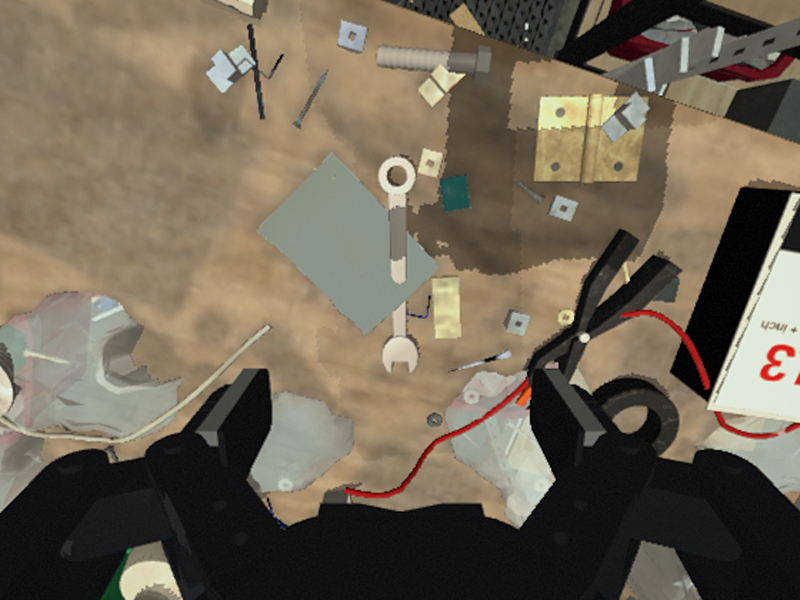

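View pics/tray2.png

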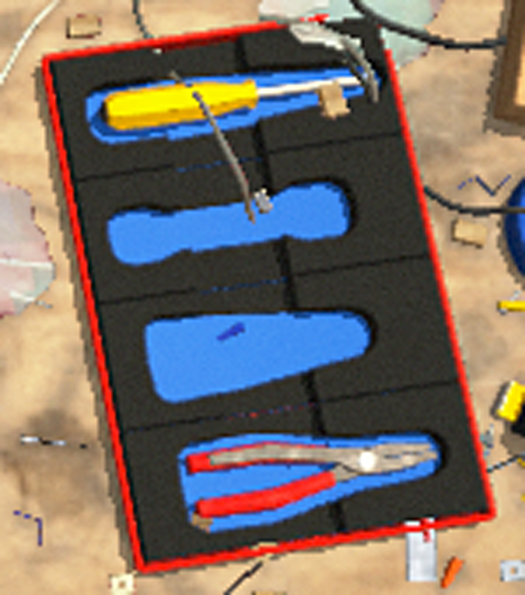

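The screwdriver lies in its pocket, and the loose wire is only decoration. In the wrist picture the spanner runs from the ring end (397,156) to the open end (400,374). The clamp's handle ends are at (626,237) and (673,263), and its pivot at (584,338).

```bash
python3 - <<'E'
from h import *
st=dict(np.load("last.npz")); C=cam("wrist",st); p=st["position"]; R=np.array(st["tool_rot"])
W=toW(raw([(397,156),(399.5,374),(397,176),(398.5,280)],800/560,(0,0)),[.0045]*4,C); print(W.round(4).tolist(),((W-p)@R)[:,:2].round(4).tolist(),np.linalg.norm(W[0]-W[1]))
d=W[0]-W[1]; print(np.degrees(np.arctan2(d[1],d[0]))%360, ((W[0]+W[1])/2).round(4), np.degrees(np.arctan2(R[1,0],R[0,0]))%360)
W=toW(raw([(626,237),(673,263),(584,338),(527,390)],800/560,(0,0)),[.015]*4,C)[:,:2]; h=(W[0]+W[1])/2; d=h-W[2]; d/=np.linalg.norm(d)
print(W.round(4).tolist(),np.linalg.norm(W[0]-W[1]),np.degrees(np.arctan2(d[1],d[0])),h-d*.0675,np.linalg.norm(h-W[3]))
E
```

```text
[[0.3754, 0.2631, 0.0045], [0.5198, 0.3079, 0.0045], [0.3871, 0.2666, 0.0045], [0.4523, 0.287, 0.0045]] [[0.0757, -0.0027], [-0.0754, -0.0014], [0.0636, -0.0028], [-0.0048, -0.0019]] 0.1511328302419497
197.21616565140607 [0.4476 0.2855 0.0045] 196.70220715826116
[[0.3809, 0.417], [0.3877, 0.4534], [0.4526, 0.4192], [0.5008, 0.3964]] 0.03704303807096599 166.75672311216584 [0.45002139 0.4197631 ] 0.12275383866111025
```

Call:
{"method": "jog_arm", "body": {
  "hand": [0.07,0.05,0.035,0.03,0.03],
  "travel": [
    [0.0006,-0.002,-0.04],
    [0,0,-0.05],
    [0,0,-0.04],
    [0,0,-0.016],
    [0,0,0]
  ],
  "yaw": [0.009,0,0,0,0]
}}

```text
time_s: 18.0
position: [0.4471, 0.2853, 0.0222]
tool_rot: [[-0.955, -0.296, -0.001], [-0.296, 0.955, -0.0], [0.001, -0.0, -1.0]]
ft_force: [0.5, -0.5, 0.8]
grip_width: 0.03
gripper_force: 0.0
```

Call:
{"method": "jog_arm", "body": {
  "hand": [0.03,0.02,0.01,0.0,0.0],
  "travel": [
    [0,0,-0.0035],
    [0,0,0],
    [0,0,0],
    [0,0,0],
    [0,0,0]
  ],
  "yaw": [0,0,0,0,0],
  "grip_force": 45
}}

```text
time_s: 18.62
position: [0.4472, 0.2857, 0.0197]
tool_rot: [[-0.955, -0.297, 0.001], [-0.297, 0.955, 0.0], [-0.002, -0.0, -1.0]]
ft_force: [-0.4, -0.7, 5.0]
grip_width: 0.01
gripper_force: 43.9
```

Call:
{"method": "jog_arm", "body": {
  "hand": [0,0,0,0,0],
  "travel": [
    [0,0,0.01],
    [0,0,0.05],
    [0,0,0.06],
    [0.0113,-0.0487,0],
    [0.0113,-0.0487,0]
  ],
  "yaw": [0,0,0,-0.177,-0.177]
}}

```text
time_s: 19.25
position: [0.4695, 0.1874, 0.1401]
tool_rot: [[-0.998, 0.057, 0.002], [0.057, 0.998, 0.0], [-0.002, 0.0, -1.0]]
ft_force: [0.0, -0.4, -1.6]
grip_width: 0.0098
gripper_force: 44.2
```

Call:
{"method": "jog_arm", "body": {
  "hand": [0,0,0,0,0],
  "travel": [
    [0.0113,-0.0487,0],
    [0.0113,-0.0487,0],
    [0.0113,-0.0487,0],
    [0.0113,-0.0487,0],
    [0.0113,-0.0487,0]
  ],
  "yaw": [-0.177,-0.177,-0.177,-0.177,-0.177]
}}

```text
time_s: 19.88
position: [0.526, -0.0569, 0.1395]
tool_rot: [[-0.587, 0.81, 0.0], [0.81, 0.587, -0.0], [-0.0, 0.0, -1.0]]
ft_force: [0.2, 0.6, -0.5]
grip_width: 0.0099
gripper_force: 44.2
```

Call:
{"method": "jog_arm", "body": {
  "hand": [0,0,0,0,0],
  "travel": [
    [0.0113,-0.0487,0],
    [0.0113,-0.0487,0],
    [0.0113,-0.0487,0],
    [0,0,0],
    [0,0,0]
  ],
  "yaw": [-0.177,-0.177,-0.177,0,0]
}}

```text
time_s: 20.5
position: [0.5594, -0.2007, 0.1389]
tool_rot: [[-0.103, 0.995, -0.001], [0.995, 0.103, 0.001], [0.001, -0.0, -1.0]]
ft_force: [-0.4, 0.9, -1.9]
grip_width: 0.0098
gripper_force: 44.2
```

```bash
python3 -c "
from h import *
look('w7')"
```

```text
(no output)
```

View pics/w7.png

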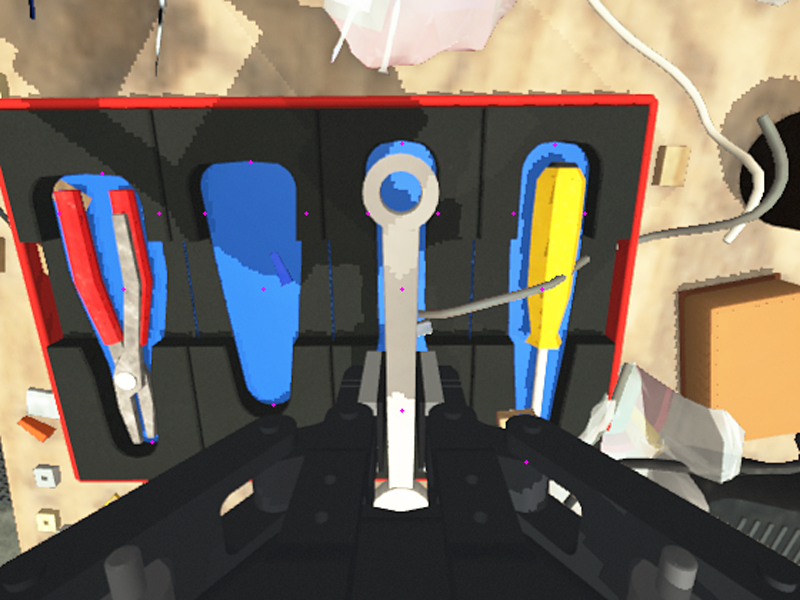

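Spanner is aligned with its pocket: ring at (401,188), pocket end at (402,142). Lowering it.

Call:
{"method": "jog_arm", "body": {
  "hand": [0,0,0,0,0],
  "travel": [
    [0.001,-0.001,-0.04],
    [0,0,-0.04],
    [0,0,-0.02],
    [0,0,-0.006],
    [0,0,0]
  ],
  "yaw": [0,0,0,0,0]
}}

```text
time_s: 21.18
position: [0.561, -0.2018, 0.0334]
tool_rot: [[-0.103, 0.995, 0.0], [0.995, 0.103, -0.0], [-0.0, 0.0, -1.0]]
ft_force: [-0.4, -0.1, -0.7]
grip_width: 0.0101
gripper_force: 44.2
```

Call:
{"method": "jog_arm", "body": {
  "hand": [0,0,0,0,0],
  "travel": [
    [0,0,-0.004],
    [0,0,0],
    [0,0,0],
    [0,0,0],
    [0,0,0]
  ],
  "yaw": [0,0,0,0,0]
}}

```text
time_s: 21.8
position: [0.5608, -0.2024, 0.0289]
tool_rot: [[-0.102, 0.995, 0.0], [0.995, 0.102, -0.0], [-0.0, 0.0, -1.0]]
ft_force: [-0.3, -1.0, -0.5]
grip_width: 0.0097
gripper_force: 44.2
```

Call:
{"method": "jog_arm", "body": {
  "hand": [0.02,0.03,0.03,0.03,0.03],
  "travel": [
    [0,0,0],
    [0,0,0.01],
    [0,0,0.05],
    [0,0,0.06],
    [0,0,0.05]
  ],
  "yaw": [0,0,0,0,0]
}}

```text
time_s: 22.42
position: [0.5608, -0.2023, 0.2021]
tool_rot: [[-0.102, 0.995, 0.002], [0.995, 0.102, -0.001], [-0.001, 0.002, -1.0]]
ft_force: [0.2, -1.1, -1.0]
grip_width: 0.03
gripper_force: 0.0
```

Call:
{"method": "jog_arm", "body": {
  "hand": [0.04,0.06,0.06,0.06,0.06],
  "travel": [
    [-0.0097,0.0516,0],
    [-0.0097,0.0516,0],
    [-0.0097,0.0516,0],
    [-0.0097,0.0516,0],
    [-0.0097,0.0516,0]
  ],
  "yaw": [0.1012,0.1012,0.1012,0.1012,0.1012]
}}

```text
time_s: 23.05
position: [0.5118, 0.0572, 0.1998]
tool_rot: [[-0.574, 0.819, 0.001], [0.819, 0.574, -0.0], [-0.001, 0.001, -1.0]]
ft_force: [-0.4, -0.3, -0.4]
grip_width: 0.0599
gripper_force: 0.0
```

Call:
{"method": "jog_arm", "body": {
  "hand": [0.06,0.06,0.06,0.06,0.06],
  "travel": [
    [-0.0097,0.0516,0],
    [-0.0097,0.0516,0],
    [-0.0097,0.0516,0],
    [-0.0097,0.0516,0],
    [-0.0097,0.0516,0]
  ],
  "yaw": [0.1012,0.1012,0.1012,0.1012,0.1012]
}}

```text
time_s: 23.68
position: [0.4632, 0.3153, 0.1998]
tool_rot: [[-0.899, 0.438, 0.001], [0.438, 0.899, 0.0], [-0.001, 0.001, -1.0]]
ft_force: [-0.4, -0.5, 0.1]
grip_width: 0.0602
gripper_force: 0.0
```

Call:
{"method": "jog_arm", "body": {
  "hand": [0.085,0.085,0.085,0.085,0.085],
  "travel": [
    [-0.0097,0.0516,0],
    [-0.0097,0.0516,0],
    [0,0,0],
    [0,0,0],
    [0,0,0]
  ],
  "yaw": [0.1012,0.1012,0,0,0]
}}

```text
time_s: 24.3
position: [0.4448, 0.4158, 0.1992]
tool_rot: [[-0.967, 0.253, 0.0], [0.253, 0.967, -0.0], [-0.0, 0.0, -1.0]]
ft_force: [-0.2, -0.2, -1.2]
grip_width: 0.0848
gripper_force: 0.0
```

```bash
python3 -c "
from h import *
look('w8')"
```

```text
(no output)
```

View pics/w8.png

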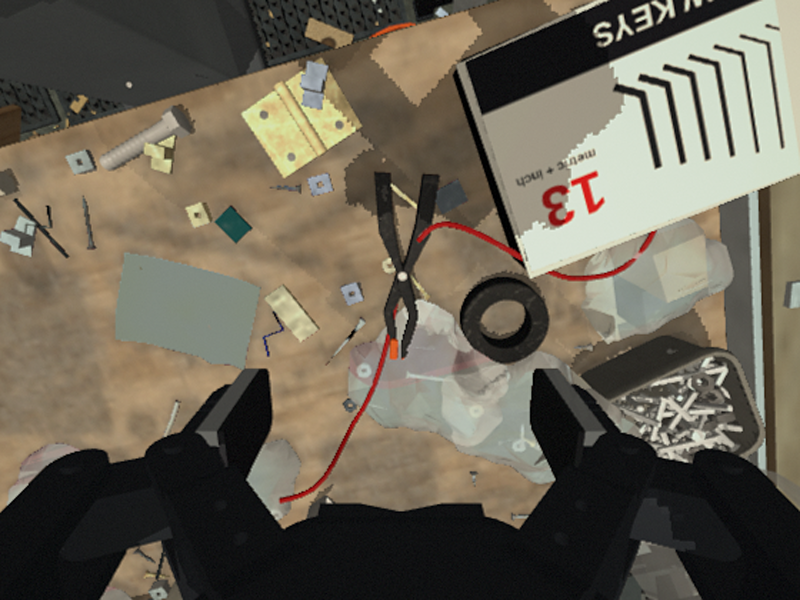

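The clamp's handle ends are at (383,173) and (430,175), its jaw tips at (400,358) and its pivot at (402,276). The tape roll to its right calls for a modest finger opening.

```bash
python3 - <<'E'
from h import *
st=dict(np.load("last.npz")); C=cam("wrist",st); p=st["position"]; R=np.array(st["tool_rot"])
for z in(.011,.02):
    W=toW(raw([(406.5,174),(399.5,358),(375,180),(438,180),(402,276),(462,318),(490,275)],800/560,(0,0)),[z]*7,C)
    d=W[0]-W[1]; print(z,((W-p)@R)[:,:2].round(4).tolist(),np.linalg.norm(d),((W[0]+W[1])/2).round(4),np.degrees(np.arctan2(d[1],d[0])))
E
```

```text
0.011 [[0.0639, 0.0037], [-0.0737, -0.0012], [0.0599, -0.0179], [0.0599, 0.0254], [-0.0082, 0.0007], [-0.0409, 0.0459], [-0.0075, 0.0651]] 0.1377248933504683 [0.4499 0.4158 0.011 ] 163.2549531278375
0.02 [[0.0642, 0.0036], [-0.0695, -0.0012], [0.0603, -0.0174], [0.0603, 0.0247], [-0.0059, 0.0006], [-0.0376, 0.0446], [-0.0052, 0.0632]] 0.13378284191505768 [0.4478 0.4163 0.02  ] 163.25495312783752
```

Call:
{"method": "jog_arm", "body": {
  "hand": [0.06,0.05,0.05,0.05,0.05],
  "travel": [
    [0.004,0,-0.03],
    [0,0,-0.05],
    [0,0,-0.05],
    [0,0,-0.03],
    [0,0,-0.014]
  ],
  "yaw": [-0.035,0,0,0,0]
}}

```text
time_s: 24.98
position: [0.4484, 0.4159, 0.0235]
tool_rot: [[-0.958, 0.286, -0.002], [0.286, 0.958, -0.001], [0.001, -0.002, -1.0]]
ft_force: [-0.0, 1.5, 0.8]
grip_width: 0.0499
gripper_force: 0.0
```

Call:
{"method": "jog_arm", "body": {
  "hand": [0.05,0.03,0.02,0.005,0.005],
  "travel": [
    [0,0,-0.004],
    [0,0,0],
    [0,0,0],
    [0,0,0],
    [0,0,0]
  ],
  "yaw": [0,0,0,0,0]
}}

```text
time_s: 25.6
position: [0.449, 0.4171, 0.0221]
tool_rot: [[-0.958, 0.285, 0.002], [0.285, 0.958, 0.001], [-0.002, 0.002, -1.0]]
ft_force: [0.0, -1.5, 5.9]
grip_width: 0.0309
gripper_force: 45.1
```

Call:
{"method": "jog_arm", "body": {
  "hand": [0.005,0.005,0.005,0.005,0.005],
  "travel": [
    [0,0,0.01],
    [0,0,0.05],
    [0,0,0.06],
    [0.0023,-0.0522,0],
    [0.0023,-0.0522,0]
  ],
  "yaw": [0,0,0,-0.0982,-0.0982]
}}

```text
time_s: 26.22
position: [0.4527, 0.3115, 0.1419]
tool_rot: [[-0.884, 0.468, 0.002], [0.468, 0.884, 0.001], [-0.001, 0.001, -1.0]]
ft_force: [0.9, -0.2, -1.7]
grip_width: 0.0314
gripper_force: 44.8
```

Call:
{"method": "jog_arm", "body": {
  "hand": [0.005,0.005,0.005,0.005,0.005],
  "travel": [
    [0.0023,-0.0522,0],
    [0.0023,-0.0522,0],
    [0.0023,-0.0522,0],
    [0.0023,-0.0522,0],
    [0.0023,-0.0522,0]
  ],
  "yaw": [-0.0982,-0.0982,-0.0982,-0.0982,-0.0982]
}}

```text
time_s: 26.85
position: [0.4643, 0.0498, 0.1414]
tool_rot: [[-0.557, 0.83, 0.001], [0.83, 0.557, -0.0], [-0.0, 0.001, -1.0]]
ft_force: [0.4, 0.6, -0.9]
grip_width: 0.0314
gripper_force: 44.8
```

Call:
{"method": "jog_arm", "body": {
  "hand": [0.005,0.005,0.005,0.005,0.005],
  "travel": [
    [0.0023,-0.0522,0],
    [0.0023,-0.0522,0],
    [0.0023,-0.0522,0],
    [0.0023,-0.0522,0],
    [0.0023,-0.0522,0]
  ],
  "yaw": [-0.0982,-0.0982,-0.0982,-0.0982,-0.0982]
}}

```text
time_s: 27.48
position: [0.4758, -0.2112, 0.1414]
tool_rot: [[-0.1, 0.995, 0.001], [0.995, 0.1, -0.0], [-0.0, 0.0, -1.0]]
ft_force: [0.5, 0.4, -0.4]
grip_width: 0.0315
gripper_force: 44.8
```

Call:
{"method": "jog_arm", "body": {
  "hand": [0.005,0.005,0.005,0.005,0.005],
  "travel": [
    [0,0,0],
    [0,0,0],
    [0,0,0],
    [0,0,0],
    [0,0,0]
  ],
  "yaw": [0,0,0,0,0]
}}

```text
time_s: 28.1
position: [0.4761, -0.2091, 0.1409]
tool_rot: [[-0.104, 0.995, 0.0], [0.995, 0.104, -0.0], [-0.0, 0.0, -1.0]]
ft_force: [1.2, -0.6, -1.6]
grip_width: 0.0314
gripper_force: 44.9
```

```bash
python3 - <<'E'
from h import *
look('w9')
# dark clamp against blue/foam is hard to segment: report expected outline pixels and pocket pixels
st=dict(np.load("last.npz")); C=cam("wrist",st); p=st["position"]; R=np.array(st["tool_rot"])
im=cv2.imread("pics/w9.png"); cv2.imwrite("pics/w9c.png",im[100:560,180:640])
print(p, toP(p+R@[.0675,0,.011],C)*800/560)
E
```

```text
[ 0.47605451 -0.20905654  0.14094839] [[399.65177599 177.604466  ]]
```

View pics/w9.png

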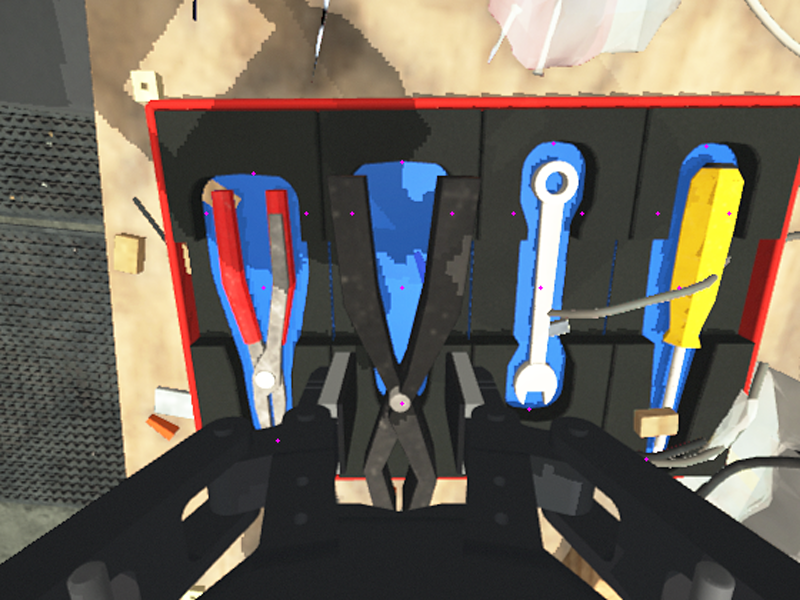

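The clamp is above its pocket: handle ends near y=177 as expected, centred about 3 px right of the pocket centreline. The other three tools are in. I'll lower it with a 0.02 rad trim.

Call:
{"method": "jog_arm", "body": {
  "hand": [0.005,0.005,0.005,0.005,0.005],
  "travel": [
    [0,-0.001,-0.04],
    [0,0,-0.04],
    [0,0,-0.02],
    [0,0,-0.006],
    [0,0,0]
  ],
  "yaw": [0.02,0,0,0,0]
}}

```text
time_s: 28.78
position: [0.4762, -0.2107, 0.0352]
tool_rot: [[-0.123, 0.992, 0.0], [0.992, 0.123, -0.0], [-0.0, 0.0, -1.0]]
ft_force: [-0.7, 0.5, -1.2]
grip_width: 0.0314
gripper_force: 44.8
```

Call:
{"method": "jog_arm", "body": {
  "hand": [0.005,0.005,0.005,0.005,0.005],
  "travel": [
    [0,0,-0.0035],
    [0,0,0],
    [0,0,0],
    [0,0,0],
    [0,0,0]
  ],
  "yaw": [0,0,0,0,0]
}}

```text
time_s: 29.4
position: [0.476, -0.2106, 0.0314]
tool_rot: [[-0.123, 0.992, 0.0], [0.992, 0.123, -0.0], [-0.0, 0.0, -1.0]]
ft_force: [0.4, -0.3, -1.3]
grip_width: 0.0311
gripper_force: 44.8
```

Call:
{"method": "jog_arm", "body": {
  "hand": [0.038,0.045,0.05,0.05,0.05],
  "travel": [
    [0,0,0],
    [0,0,0],
    [0,0,0.01],
    [0,0,0.04],
    [0,0,0.06]
  ],
  "yaw": [0,0,0,0,0]
}}

```text
time_s: 30.02
position: [0.4754, -0.2102, 0.1422]
tool_rot: [[-0.123, 0.992, -0.002], [0.992, 0.123, 0.002], [0.002, -0.002, -1.0]]
ft_force: [0.2, -1.3, 1.1]
grip_width: 0.0497
gripper_force: 0.0
```

Call:
{"method": "jog_arm", "body": {
  "hand": [0.05,0.05,0.05,0.05,0.05],
  "travel": [
    [0,0.02,0.05],
    [0,0.02,0.05],
    [0,0,0],
    [0,0,0],
    [0,0,0]
  ],
  "yaw": [0,0,0,0,0]
}}

```text
time_s: 30.65
position: [0.4756, -0.1707, 0.2401]
tool_rot: [[-0.122, 0.992, -0.002], [0.992, 0.122, 0.001], [0.002, -0.002, -1.0]]
ft_force: [0.9, -0.3, -0.5]
grip_width: 0.0502
gripper_force: 0.0
```

```bash
python3 - <<'E'
from h import *
# black clamp on blue: count blue seen in each pocket's outline near its ends, and the clamp's handle tips via dark-in-blue mask
st=env.observe(); im=env.get_image("wrist")[:,:,::-1]; C=cam("wrist",st); cv2.imwrite("pics/w10.png",im)
# rectify pocket area onto the plane z=.02: 1 px = 1 mm, rows = along -y_pocket, cols = across
d=np.array([np.cos(np.radians(95.9)),np.sin(np.radians(95.9))]); n=np.array([d[1],-d[0]])
g=[(a,b) for a in range(80,-85,-6) for b in range(-36,37,3)]
X=np.array([[*(np.array(PK["clamp"][:2])+d*a*.001+n*b*.001),.02] for a,b in g]); P=toP(X,C).astype(np.float32)
v=cv2.remap(im,P[:,0].reshape(-1,25),P[:,1].reshape(-1,25),1); h=cv2.cvtColor(np.ascontiguousarray(v),cv2.COLOR_BGR2HSV)
for i,r in enumerate(h): print(80-6*i,''.join('b' if (95<q[0]<120 and q[1]>140) else ('o' if q[0]<20 and q[1]>150 and q[2]>100 else ('.' if q[2]<75 else '#')) for q in r))
E
```

```text
80 .........................
74 .............#...........
68 ...#bbb#bbbbbbbb...bb....
62 ...bb###bbbbbbb####bbb...
56 ...bb####bbbbbb.###bbb...
50 ...bb####bbbbbb.###bb....
44 ...bb####bbbbbb####bb....
38 ...bbb###bbbbbb####bb....
32 ...#bb####bbbb####bbb....
26 ....bb####bbbb####bbb....
20 ....bbb###bbbb###bbb#....
14 ....bbbb###bb.##bbbb#....
8 ....bbbbb##bb###bbbb.....
2 .....bbbbb##.##bbbbb.....
-4 .....bbbbbb###bbbbbb.....
-10 .....bbbbb.###bbbbbb.....
-16 .....bbbb#####.bbbb......
-22 .....#bbb#######bbb......
-28 ......bb###bb###bbb......
-34 ......bb##bbbb##bbb......
-40 ......bb###bbb##bb.......
-46 ......bbb###b.##bb.......
-52 .......bb##.b###bb.......
-58 .......bb#oob##bbb.......
-64 ........b#oob##bb........
-70 .........#oob#ob.........
-76 .........................
-82 .........................
```

The clamp sits centred with blue floor on both sides along its length. All four tools are in, and the gripper is clear.

```bash
python3 -c "
from rig import env
print(env.close_job())"
```

```text
the job is handed in; nothing more can be done
None
```

All four tools lie released in their own tray pockets, as checked in camera images, and the job was handed in at about 31 s with no result reported back.

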